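# Raise the sprung lid of a test box to its trip index with a screwdriver

### The arm

A 6-joint arm with a two-finger parallel gripper is mounted at the origin on a cart in front of the work surface, level with it; the furniture and walls round the work are solid. World frame = base frame: x ahead of the robot, y to its left, z up, the work surface at z = 0. Lengths are in mm, angles in degrees, forces in N, time in s.
With the tool pointing down it reaches from about 375 to 825 mm from the base axis. Payload 5.5 kg.
Tool frame: the origin (TCP) lies on the centre line of the jaws, within the pads' length; the fingertips stand 14 mm ahead of it and the grasp point (between the pads) lies 5 mm behind it (robot.tcp_to_tips is the distance from the TCP to the fingertips, in mm); y points along the fingers, x is the direction in which the jaws open and shut, and the axes are right-handed (so a half turn about y gives the same grasp; the last joint's range is limited). The gripper opens to 85 mm and grips with 20 to 120 N. Pads are 22 mm wide; open, the fingers measure 114 mm over their backs; the gripper's body (76 mm by 85 mm) begins 54 mm behind the grasp point. The pads swing forward as they close: fully open they stand 13 mm farther back than shut.
Start: joints at [-68.698, 17.962, -2.699, 69.339, 0, 90], TCP at [217.972, -559.002, 245.299] pointing down, gripper open.
Joint ranges: [-152.73, 152.73], [-39.44, 99.34], [-58.76, 71.6], [-118.89, 123.64], [-81.53, 83.1], [-180, 180]. Speed limits (degrees/s): [136.94, 136.94, 172.46, 180, 180, 180].

### API

Orientations are given as [roll, pitch, yaw] about the fixed x, y, z axes, in that order (R = Rz(yaw) Ry(pitch) Rx(roll)).
In Python, from cell import robot, snapshot, camera_info, models gives the robot as it stands.
- The arm moves only by the shell command python3 -m handwheel 'ROWS' [FORCE]. ROWS is text: rows parted by semicolons, each of 7 numbers parted by spaces: the finger opening in m, from 0 to 0.0854, then the shift along the tool's x, y, z in m, then the turn, a rotation vector about the tool's x, y, z in degrees. A call has 1 to 5 rows; each row shifts and turns the pose as measured when the row begins, along the tool's axes as they then stand; what a row does not reach is not made up. A row lasts 1/10 s, in which the tool goes at most 50 mm and 8.59 degrees, less where a joint would pass 70% of its speed; a pose out of reach is approached as far as the arm can. A call with a gripper value outside its range is refused whole. The fingers move at their own pace and stop on an object; FORCE is the grip in N (left out, the last holds). Time passes only in rows, so rows that do not move let the fingers close. It gives the time, the measured TCP pose, the force and the opening at its end, in the units of the state.
- robot.get_state(): the state, without advancing time (a new reading comes with each control period).
- snapshot(name): name is "scene" or "top" or "wrist"; returns (picture, depth): 384x512x3 uint8, red, green, blue; 384x512 float32, mm along the optical axis (not along the pixel's ray), 0 where there is no reading.
- camera_info(name): a dict with "fx", "fy", "cx", "cy" (pixels), "rvec" (rotation vector, rad) and "tvec" (3), from world to camera coordinates, as OpenCV has them. Camera axes: x right, y down, z forward; pixel columns grow to the right and rows downward; lengths in mm; the calibration is good to about 2 mm. The wrist camera is an equidistant fisheye: a pixel r from the principal point sees the ray r / f radians off the axis. A picture is of the moment at which its call begins: read the wrist's pose just before it. camera_info takes no time and is no camera call; for the wrist camera it gives the pose at the moment of the call.
- robot.hand_in(): hands the job in, once; it reports no verdict.
Trained networks look in the newest picture that a camera, given by its name, has taken for a name from the list of things; names that differ only in an ending like _2 or _b are one class to them, and where a whole thing is asked for, a point or a joint stands for the part that bears it (a point fixed in the world has none). Each returns a list of dicts, best first, with "confidence" (0 to 1); they miss things now and then, are a little off and sometimes report something else, mostly with a low value. They report only what shows in the picture. A call takes as long as a camera call. They do not tell look-alikes from the thing itself.
- models.spot_in(camera, query): "pixel" ([column, row] in pixels, amid what is visible of it).
- models.trace(camera, query): "pixels" (384x512 bool, what is visible of it) and "pixel" ([column, row] in pixels, amid what is visible of it).
- models.pinpoint(camera, query): "pixel" ([column, row] in pixels: a listed point, or the origin of a listed thing).
The state is a dict: "t": time; "qpos": joint angles; "dq": joint speeds; "joint_torque": joint torques, N m; "tcp_pos": TCP position; "tool_rot": TCP orientation; "force": force on the tool from outside, world axes, zero at the start; "wrist_torque": the same for the moment, N m; "width": finger opening in mm.
Only numpy, scipy, OpenCV 4.12 (cv2) and the standard library are available. Lean on these libraries where they do the work, as an engineer would, in place of code of your own. Each camera call takes 0.05 s, during which the arm holds its last target. There are 200 camera calls.

### The job

The lid switch of the driver test box is being checked: its flush lid has no handle, is sprung shut and must not be touched by the gripper, so pick up the small screwdriver, put its blade into the notch under the lid's front edge and lever the lid open. Raise the lid with the blade until the needle on its left edge points at the tooth of the index clamped on the quadrant, never going clearly past it, and finish while holding it there with the gripped screwdriver: nothing is put down or let go. Leave the index and the things around the box where they are.

Things in the scene. Friction and masses are not known exactly. Their poses are not given: they have to be found in the camera images.
- test_box: Grey bench test box, fixed. Shell 150 (x) by 220 mm (y), rim 85 mm above the table. Origin under its centre, on the table; +x from its front (notch) to its back (hinge), +y to its left side, where the quadrant stands (y = 120 mm, x = -50 to 79 mm, up to 205 mm high). Hinge axis along y at x = 79, z = 85 mm. Walls 4 mm. An LED driver inside reaches 34 mm above the table.
- notch (a point): Middle of the mouth of the pry notch, in the front wall's outer face right under the lid's front edge, halfway along it. The notch is 40 mm wide (y) and 15 mm high, open at the top to the lid's flat underside (85 mm above the table) and goes right through the 4 mm wall into the hollow box. Same axes as the box: the blade goes in along +x.
- lid_edge (a point): Middle of the lower front edge of the lid. It lies 154 mm from the hinge axis and, closed, 85 mm above the table; it moves with the lid. The lid is 6 mm thick, 220 mm wide, a black frame (18 mm wide) round a clear pane, flush with the box walls all round.
- lid (a joint): Opening angle of the lid in rad: 0 shut, grows as the front edge rises, stop at 1.0. Sprung shut, together with its weight it needs about 1.7 N (shut) to 4.5 N (open at 0.85 rad) upward at the front edge; it falls shut when let go.
- index_block (a joint): Angle in rad at which the index stands on the quadrant, on the scale of the lid's angle: the needle points at the tooth when the lid's angle equals this one. Set anew for every check (0.40 to 0.85); clamped by a thumbscrew.
- needle_tip (a point): Tip of the thin dark needle fixed to the lid's left edge, 117 mm from the hinge axis and 124 mm left of the box's middle; sweeps over the outer face of the quadrant, an aluminium sector plate with a black tick every 5 degrees.
- index_tip (a point): Tip of the tooth of the index, a brass block of 20 x 12 x 12 mm with a steel thumbscrew, clamped on the outer edge of the quadrant. The tooth points at the hinge axis; its tip lies 117 mm from that axis, where the needle's tip passes. Its z axis points along the arc, in the opening direction.
- driver_handle (a point): Middle of the handle of the small screwdriver (144 mm long in all), which lies flat on the table: handle 69 mm long, 15 mm wide and 16 mm high, this point 8 mm above the table. Its +x axis points along the tool towards the blade; the handle reaches 34 mm either way.
- driver_tip (a point): Tip of the screwdriver's blade, 109 mm ahead of the middle of the handle on the tool's axis; the round shaft, 5 mm thick, begins at the handle's end.
- multimeter_mid (a point): Middle of a hand multimeter lying flat, 145 x 70 x 43 mm. Bystander.
- tape_mid (a point): Middle of a small roll of tape lying flat, 58 mm across, 19 mm high. Bystander.
- sink_mid (a point): Middle of a flat finned aluminium heat sink, 40 x 60 x 10 mm. Bystander.
Things that resemble listed ones, but are neither listed nor needed, are in the scene too. Leave any purple look-alike of the part that bears driver_handle alone.

How it is judged:
By the outcome, as a careful person would: the job done as asked, in the order asked, and still so for the second after the job is handed in, while the arm keeps its last pose, push and grip.
It also fails if it takes over 48 s, if anything falls off the work surface, if the arm or the gripper's body presses on something with over 40 N, if the wrist force passes 120 N, or if a joint passes its speed limit or range.

## Working session

There is one attempt and no reset: what is moved stays moved. The work goes in short steps, Python scripts to look and compute and a shell command to move; the robot and the scene stay as the last step left them, time stands still between calls to the robot, and variables do not carry over. Pictures are saved under pics/ and viewed, about 8 in all and at most 12, crops included, and the job is handed in when it is done.

```bash
mkdir -p pics; ls
cat > h.py <<'E'
import numpy as np, cv2
from scipy.spatial.transform import Rotation as R
from cell import robot, snapshot, camera_info, models
def ray(ci,px):
    u=(px[0]-ci["cx"])/ci["fx"]; v=(px[1]-ci["cy"])/ci["fy"]; return np.array([u,v,1.])
def world(ci,px,z):
    Rm=cv2.Rodrigues(np.array(ci["rvec"],float))[0]; return Rm.T@(ray(ci,px)*z-np.array(ci["tvec"],float).ravel())
def onplane(ci,px,h):
    Rm=cv2.Rodrigues(np.array(ci["rvec"],float))[0]; t=np.array(ci["tvec"],float).ravel()
    c=-Rm.T@t; d=Rm.T@ray(ci,px); return c+d*(h-c[2])/d[2]
def save(name,im): cv2.imwrite("pics/"+name+".png",im[:,:,::-1])
E
python3 - <<'E'
from h import *
print(robot.get_state())
ims=[]
for c in("scene","top"):
    im,d=snapshot(c); np.save(c+"_d.npy",d); np.save(c+"_im.npy",im); ci=camera_info(c); print(c,ci); save(c+"0",im)
    for q in("driver_handle","driver_tip","notch","lid_edge","needle_tip","index_tip","test_box","multimeter_mid","tape_mid","sink_mid"):
        for r in models.pinpoint(c,q)[:2]:
            p=r["pixel"]; z=d[int(round(p[1])),int(round(p[0]))]
            print(c,q,round(r["confidence"],2),np.round(p,1),np.round(world(ci,p,z),0))
E
```

```text
pics
{'t': 0.0, 'qpos': array([-6.86982490e+01,  1.80020630e+01, -2.75420669e+00,  6.93379524e+01,
       -1.21959162e-03,  8.99973858e+01]), 'dq': array([ 0.02891297,  0.03978504, -0.03056535,  0.02226299, -0.0234438 ,
        0.01313195]), 'joint_torque': array([ 6.00906224e-04, -5.39594722e+01,  3.39746976e+01,  1.90295902e-02,
       -2.79241222e-04, -5.91292945e-06]), 'tcp_pos': array([ 217.76588391, -558.50874726,  244.45695239]), 'tool_rot': array([-90.00121529,   0.09422215, -68.69563488]), 'force': array([ 0.22814824,  0.11983319, -0.66828029]), 'wrist_torque': array([ 0.02235223, -0.02584745, -0.02191539]), 'width': 85.5248587246815}
scene {'fx': 386.3208084244658, 'fy': 386.3208084244658, 'cx': 262.11598029448504, 'cy': 181.54803924805776, 'rvec': array([ 1.18852325, -2.00915211,  1.19267937]), 'tvec': array([ 213.08020319,  305.92381371, 1050.50448403])}
scene driver_handle 0.69 [269.9 219.6] [402. -10.  -1.]
scene driver_handle 0.62 [224.4 219.5] [480. 130.  -1.]
scene driver_tip 0.42 [231.5 199.4] [592.  51.  -1.]
scene needle_tip 0.81 [267.7 173.4] [ 578. -100.   80.]

[... 514 characters left out ...]
10.3 219.4] [465. 121.  18.]
top driver_handle 0.6 [249.1 237.9] [406.  -2.  20.]
top driver_tip 0.7 [279.4 254. ] [355. -97.   4.]
top driver_tip 0.66 [224.1 191.9] [553.  79.   2.]
top notch 0.81 [322.3 199.9] [ 519. -222.   95.]
top lid_edge 0.91 [319.  198.5] [ 524. -213.   90.]
top needle_tip 0.45 [281.9 172.7] [591. -99. 169.]
top index_tip 0.62 [280.9 172. ] [ 617. -104.   -0.]
top index_tip 0.27 [278.9 183.6] [579. -97.   5.]
top test_box 0.91 [314.8 180.4] [ 578. -201.   91.]
top multimeter_mid 0.7 [144.5 205.1] [510. 323.  38.]
top multimeter_mid 0.2 [316.4 180.4] [ 578. -206.   92.]
top tape_mid 0.66 [377.5 258.9] [ 338. -407.    3.]
top sink_mid 0.7 [210.  186.1] [571. 123.  13.]
```

Run:
```python
import cv2
a=cv2.imread("pics/scene0.png")[110:300,120:370]; b=cv2.imread("pics/top0.png")[120:300,110:410]
a=cv2.resize(a,(750,570),interpolation=3);b=cv2.resize(b,(800,480),interpolation=3)
cv2.imwrite("pics/a1.png",a);cv2.imwrite("pics/b1.png",b)
```

```text
(no output)
```

View pics/a1.png

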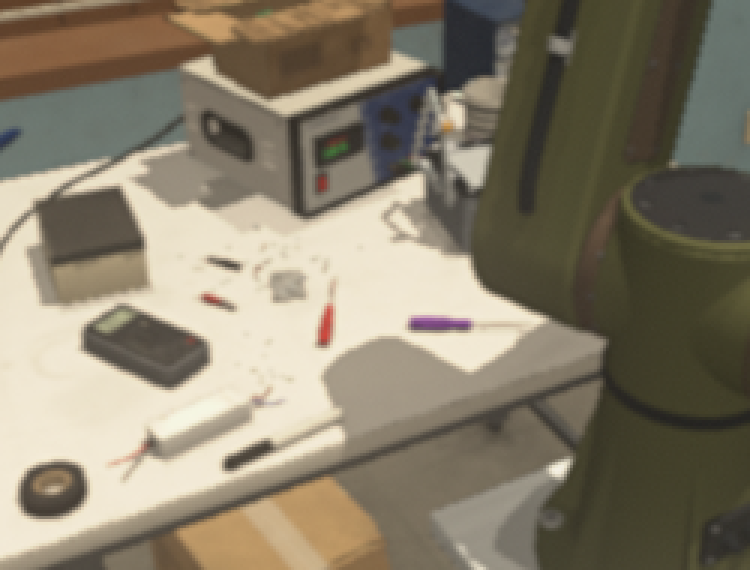

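View pics/b1.png

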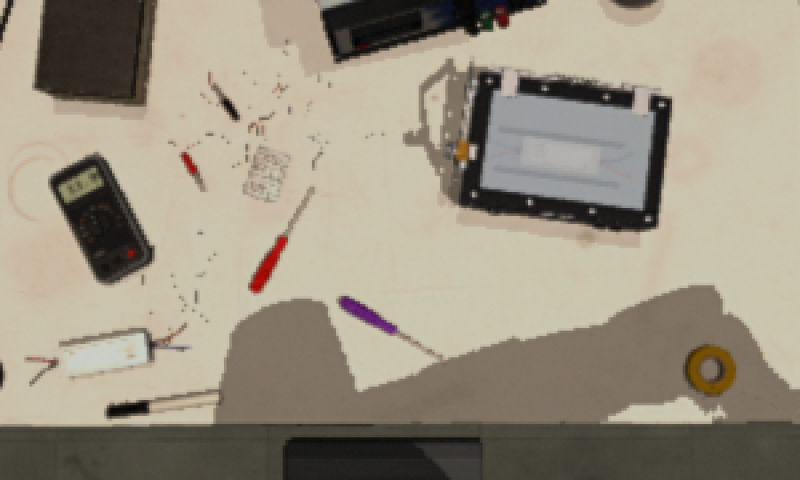

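The red screwdriver (b1 crop, about (268,262)) is the target and the purple one is the look-alike. The box is at the upper right with its quadrant on the left edge and the brass index at about (462,150). Next I'll work out the box and driver poses from the top picture.

```bash
cat >> h.py <<'E'
def cloud(ci,d):
    v,u=np.mgrid[:384,:512]; Rm=cv2.Rodrigues(np.array(ci["rvec"],float))[0]
    P=np.stack([(u-ci["cx"])/ci["fx"],(v-ci["cy"])/ci["fy"],np.ones(u.shape)],-1)*d[...,None]-np.array(ci["tvec"],float).ravel()
    return P@Rm
E
python3 - <<'E'
from h import *
ci=camera_info("top"); d=np.load("top_d.npy"); im=np.load("top_im.npy"); P=cloud(ci,d)
Rm=cv2.Rodrigues(ci["rvec"])[0]; print("top cam",-Rm.T@ci["tvec"])
cs=camera_info("scene");print("scene cam",-cv2.Rodrigues(cs["rvec"])[0].T@cs["tvec"])
m=(abs(P[...,0]-578)<130)&(abs(P[...,1]+203)<150)&(P[...,2]>75)&(P[...,2]<100)&(d>0)
m=cv2.morphologyEx(m.astype(np.uint8),cv2.MORPH_OPEN,np.ones((9,9)))>0
print("lid z",np.median(P[m][:,2]))
# re-project to plane z=91
v,u=np.nonzero(m); Q=np.array([onplane(ci,(a,b),91)[:2] for a,b in zip(u,v)],np.float32)
print("lid rect",cv2.minAreaRect(Q))
r,g,b=[im[...,i].astype(int) for i in range(3)]
m=(r>110)&(g<70)&(b<70)&(abs(P[...,0]-480)<60)&(abs(P[...,1]-115)<50)
v,u=np.nonzero(m); Q=np.array([onplane(ci,(a,b),8)[:2] for a,b in zip(u,v)],np.float32)
print("handle",len(Q),cv2.minAreaRect(Q),cv2.fitLine(Q,2,0,.01,.01).ravel(), Q.mean(0))
print("tip",onplane(ci,(110+313*.375,120+187*.375),4), onplane(ci,(224.1,191.9),4))
w=camera_info("wrist"); print(w); s=robot.get_state()
Rw=cv2.Rodrigues(w["rvec"])[0]; T=R.from_euler("xyz",s["tool_rot"],degrees=True).as_matrix()
print("cam in tool",T.T@(-Rw.T@w["tvec"]-s["tcp_pos"]), "axes in tool\n",np.round(T.T@Rw.T,3)); print("tool",np.round(T,2))
E
```

```text
top cam [ 436.32338622  -47.97800686 1251.7472419 ]
scene cam [-572.47505008  563.74998761  772.66454058]
lid z 91.00752101392469
lid rect ((595.2069091796875, -223.24908447265625), (221.0331268310547, 157.9135284423828), 82.18773651123047)
handle 90 ((467.7867736816406, 121.3431396484375), (15.33579158782959, 72.60302734375), 59.23744583129883) [  0.86539775  -0.5010855  465.9815     123.153046  ] [465.9815  123.15304]
tip [558.51319682  68.35935561   4.        ] [552.84159778  78.85553316   4.        ]
{'fx': 297.3186396354542, 'fy': 297.3186396354542, 'cx': 255.67153167141242, 'cy': 192.85391687726315, 'rvec': array([-2.37882604,  1.62460125,  0.24990737]), 'tvec': array([-598.66828788,  -39.25023138,  380.76872958])}
cam in tool [  -1.00826582 -129.21351522   76.77980886] axes in tool
 [[ 1.     0.001 -0.001]
 [ 0.001 -0.299  0.954]
 [ 0.    -0.954 -0.299]]
tool [[ 0.36 -0.    0.93]
 [-0.93  0.    0.36]
 [-0.   -1.   -0.  ]]
```

Box yaw is about -7.8° with the notch near (518,-213). The driver handle is at (467,122), pointing -30°. On the way I'll stop at the left of the quadrant to read the index with the wrist camera.

```bash
r='0.085 -0.031 0 0.039 0 0 0'
python3 -m handwheel '0.085 -0.031 0 0.039 0 0 0;0.085 -0.031 0 0.039 0 0 0;0.085 -0.031 0 0.039 0 0 0;0.085 -0.031 0 0.039 0 0 0;0.085 -0.031 0 0.039 0 0 0'
python3 -m handwheel '0.085 -0.031 0 0.039 0 0 0;0.085 -0.031 0 0.039 0 0 0;0.085 -0.031 0 0.039 0 0 0;0.085 -0.031 0 0.039 0 0 0;0.085 -0.031 0 0.039 0 0 0'
```

```text
t: 1.6
tcp_pos: [343.6, -345.3, 244.0]
tool_rot: [-90.0, -0.2, -69.3]
force: [0.3, -0.3, 0.2]
width: 84.7
t: 2.1
tcp_pos: [471.0, -129.8, 245.1]
tool_rot: [-89.8, -0.4, -69.4]
force: [0.8, -0.4, 0.8]
width: 84.9
```

```bash
python3 -m handwheel '0.085 -0.031 0.009 0.036 0 0 0;0.085 -0.031 0.009 0.036 0 0 0;0.085 -0.031 0.009 0.036 0 0 0;0.085 -0.015 0.008 0.018 0 8 0;0.085 0 0 0 0 8.5 0'
python3 -m handwheel '0.085 0 0 0 0 5 0;0.085 0 0 0 0 0 -8.5;0.085 0 0 0 0 0 -8.5;0.085 0 0 0 0 0 -8.5;0.085 0 0 0 0 0 -8.5'
python3 - <<'E'
from h import *
im,d=snapshot("wrist"); ci=camera_info("wrist"); import pickle; pickle.dump((im,d,ci),open("w1.pkl","wb"))
for q in("index_tip","needle_tip","lid_edge","notch","index_block"):
    for r in models.pinpoint("wrist",q)[:2]: print(q,r["confidence"],r["pixel"])
cv2.imwrite("pics/w1.png",cv2.resize(im[:,:,::-1],(800,600),interpolation=3))
E
```

```text
t: 2.6
tcp_pos: [556.5, 26.7, 210.2]
tool_rot: [-89.4, -0.3, -86.0]
force: [-0.8, 0.3, -0.1]
width: 85.4
t: 3.1
tcp_pos: [567.7, -78.1, 212.2]
tool_rot: [-89.1, -30.0, -82.2]
force: [0.2, 0.3, -0.7]
width: 85.0
index_tip 0.96 [249.7, 179.4]
needle_tip 0.9 [204.7, 190.7]
lid_edge 0.87 [298.4, 233.8]
notch 0.71 [205.3, 185.8]
notch 0.61 [293.2, 236.0]Traceback (most recent call last):
  File "<stdin>", line 4, in <module>
ValueError: it knows: driver_handle, driver_tip, index_tip, lid_edge, multimeter_mid, needle_tip, notch, sink_mid, tape_mid, test_box
```

Run:
```python
from h import *
import pickle; im,d,ci=pickle.load(open("w1.pkl","rb")); s=robot.get_state(); print(s["tcp_pos"],s["tool_rot"],s["qpos"])
cv2.imwrite("pics/w1.png",cv2.resize(im[:,:,::-1],(800,600),interpolation=3))
```

```text
[566.94500428 -76.85313499 211.30212815] [-89.23267902 -29.50234303 -82.21795619] [  8.11024122  14.55874168 -17.31595346  57.42936461 -29.50395396
 179.94290551]
```

View pics/w1.png

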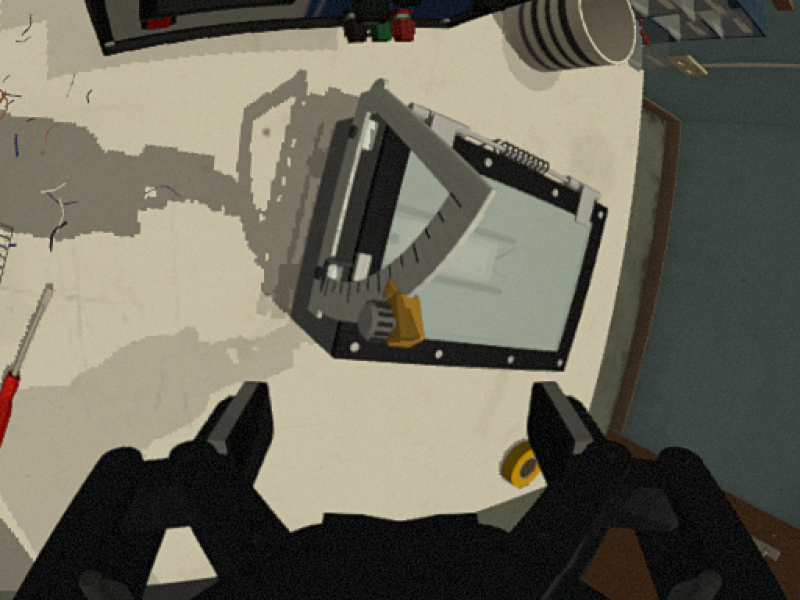

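J6 ran into its 180° limit and swung J1, but nothing was touched. The view shows the quadrant with the brass tooth tip near (390,284) in the 800 px picture, and the lid corners at about (335,357), (565,370) and (605,207). I'll zoom in and fit the box and index angle.

```bash
cat >> h.py <<'E'
def frays(ci,px):
    px=np.atleast_2d(np.asarray(px,float)); x=(px-[ci["cx"],ci["cy"]])/ci["fx"]; th=np.linalg.norm(x,axis=1)
    k=np.where(th>1e-9,np.sin(th)/np.maximum(th,1e-9),1); dc=np.c_[x*k[:,None],np.cos(th)]
    Rm=cv2.Rodrigues(ci["rvec"])[0]; return -Rm.T@ci["tvec"], dc@Rm
def fproj(ci,P):
    Rm=cv2.Rodrigues(ci["rvec"])[0]; c=np.atleast_2d(P)@Rm.T+ci["tvec"]; r=np.linalg.norm(c[:,:2],axis=1); th=np.arctan2(r,c[:,2])
    return c[:,:2]/r[:,None]*th[:,None]*ci["fx"]+[ci["cx"],ci["cy"]]
def boxT(b): # x,y,yaw deg
    return R.from_euler("z",b[2],degrees=True).as_matrix(), np.array([b[0],b[1],0.])
E
python3 - <<'E'
from h import *
import pickle; from scipy.optimize import least_squares
im,d,ci=pickle.load(open("w1.pkl","rb"))
# refined pose fit: lid top corners (box frame), z=91
B=np.array([[-75,110,91],[-75,-110,91.]]); px=np.array([[335,357],[565,370]])/1.5625
c,D=frays(ci,px)
pts=c+D*((91-c[2])/D[:,2])[:,None]; print("front corners",pts.round(1), "len",np.linalg.norm(pts[0]-pts[1]))
mid=pts.mean(0); yv=pts[0]-pts[1]; yaw=np.degrees(np.arctan2(yv[1],yv[0]))-90
Rb,_=boxT([0,0,yaw]); o=mid-Rb@[-75,0,91]; print("box",o,yaw)
for q,p in(("index",[249.7,179.4]),("needle",[204.7,190.7]),("index_eye",[249.6,181.8])):
    c,D=frays(ci,p); cb=Rb.T@(c-o); db=Rb.T@D[0]; X=cb+db*(124-cb[1])/db[1]; print(q,X,np.linalg.norm(X[[0,2]]-[79,85]),np.arctan2(X[2]-85,79-X[0]))
cv2.imwrite("pics/w1c.png",cv2.resize(im[120:250,180:310,::-1],(600,600),interpolation=3))
E
```

```text
front corners [[ 537.1 -107.7   91. ]
 [ 506.5 -324.8   91. ]] len 219.24922475132962
box [ 5.96090342e+02 -2.26768846e+02  1.42108547e-14] -8.033313401926762
index [-17.47274716 124.         153.80240263] 118.49371945983677 0.6195167265797462
needle [-42.94642079 124.          84.46750833] 121.94758337565904 -0.004366575795273265
index_eye [-18.99799734 124.         154.41207396] 120.090147366914 0.6162753686820022
```

View pics/w1c.png

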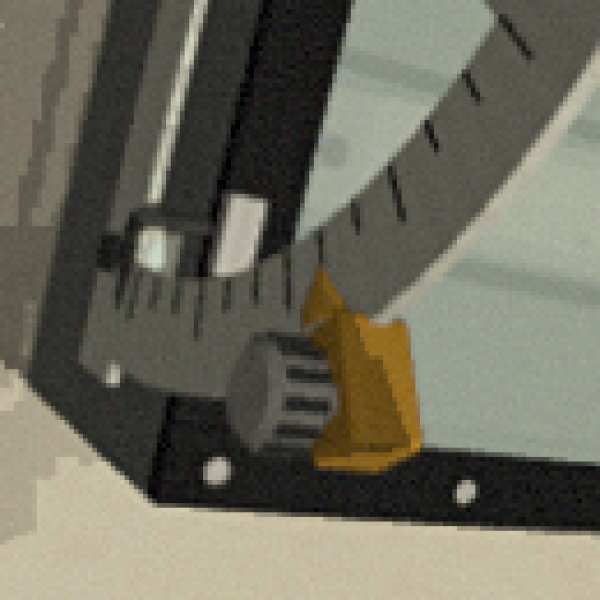

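The tooth stands at about the 35° tick and the ray fit gives 0.617 rad, so the target is about 0.615. The box is at (594.5,-225.5) with yaw about -8°. I'll back off, untilt, turn the tool to z-yaw 150° (good for J6) and go over the driver.

```bash
python3 -m handwheel '0.085 -0.02 -0.045 0 0 0 0;0.085 -0.045 -0.02 0 0 0 0;0.085 -0.045 -0.01 -0.01 0 -5 5;0.085 -0.03 0 -0.03 0 -5 7;0.085 -0.03 0 -0.03 0 -5 7'
python3 -m handwheel '0.085 0 0 0 0 -5 7;0.085 0 0 0 0 -8.5 0;0.085 0 0 0 0 -8.5 0;0.085 0 0 0 0 -8.5 0;0.085 0 0 0 0 -8.5 0'
python3 -m handwheel '0.085 0 0 0 0 -8.5 0;0.085 0 0 0 0 -8.5 0;0.085 0 0 0 0 -8.5 0;0.085 0 0 0 0 -8.5 0;0.085 0 0 0 0 -8.5 0'
python3 -m handwheel '0.085 0 0 0 0 -8.5 0;0.085 0 0 0 0 -8.5 0;0.085 0 0 0 0 -8.5 0'
cat > st.py <<'E'
from h import *
import sys
def delta(goal,yaw): # goal TCP, tool down with z-yaw; prints tool-axes shift (mm) and rotvec (deg)
    s=robot.get_state(); T=R.from_euler("xyz",s["tool_rot"],degrees=True)
    z=np.array([np.cos(np.radians(yaw)),np.sin(np.radians(yaw)),0]); y=np.array([0,0,-1.]); G=R.from_matrix(np.c_[np.cross(y,z),y,z])
    print("tcp",s["tcp_pos"].round(1),"J",s["qpos"].round(0),"w",round(s["width"],1),"F",s["force"].round(1),"t",round(s["t"],2))
    print("shift",T.inv().apply(np.array(goal)-s["tcp_pos"]).round(1),"turn",np.degrees((T.inv()*G).as_rotvec()).round(1), "shift in goal axes",G.inv().apply(np.array(goal)-s["tcp_pos"]).round(1))
if __name__=="__main__": a=[float(v) for v in sys.argv[1:]]; delta(a[:3],a[3])
E
python3 st.py 474 118 130 149.9
```

```text
t: 3.85
tcp_pos: [469.6, 49.5, 212.1]
tool_rot: [-93.4, -7.4, -63.5]
force: [0.1, -0.4, -0.4]
width: 84.8
t: 4.35
tcp_pos: [467.9, 49.8, 217.8]
tool_rot: [-92.2, 2.2, -24.7]
force: [0.7, -0.7, -0.6]
width: 85.1
t: 4.85
tcp_pos: [471.6, 49.7, 223.6]
tool_rot: [-89.6, 2.5, 18.3]
force: [-0.4, 0.2, -0.9]
width: 85.0
t: 5.15
tcp_pos: [473.8, 49.7, 227.2]
tool_rot: [-88.5, 1.6, 44.1]
force: [0.1, 0.0, -0.1]
width: 85.3
tcp [473.8  49.7 227.2] J [  6.   7. -19.  66.   0.  52.] w 85.3 F [ 0.1  0.  -0.1] t 5.15
shift [50.4 97.1 46.4] turn [ -1.8 -15.8  -1.4] shift in goal axes [59.2 97.2 34.1]
```

```bash
python3 -m handwheel '0.085 0 0 0 -1 -7.9 -0.7;0.085 0 0 0 -1 -7.9 -0.7;0.085 0.029 0.025 0.017 0 0 0;0.085 0.03 0.025 0.017 0 0 0;0.085 0 0 0 0 0 0'
python3 - <<'E'
from h import *
s=robot.get_state(); im,d=snapshot("wrist"); ci=camera_info("wrist")
for q in("driver_handle","driver_tip"):
    for r in models.pinpoint("wrist",q)[:2]:
        c,D=frays(ci,r["pixel"]); print(q,r["confidence"],r["pixel"],(c+D[0]*(8-c[2])/D[0,2]).round(1))
r,g,b=[im[...,i].astype(int) for i in range(3)]
m=((r>90)&(g<0.45*r)&(b<0.45*r)); 
v,u=np.nonzero(m); c,D=frays(ci,np.c_[u,v]); Q=(c+D*((8-c[2])/D[:,2])[:,None])[:,:2]
k=np.linalg.norm(Q-[467,122],axis=1)<55; Q=Q[k].astype(np.float32)
print(len(Q),cv2.minAreaRect(Q),cv2.fitLine(Q,2,0,.01,.01).ravel())
cv2.imwrite("pics/w2.png",cv2.resize(im[:,:,::-1],(640,480)))
E
python3 st.py 474 118 40 149.9
```

```text
t: 5.65
tcp_pos: [479.5, 119.2, 183.2]
tool_rot: [-90.5, -1.0, 60.1]
force: [-1.2, -0.4, -0.3]
width: 85.3
driver_handle 0.91 [245.7, 168.1] [471.  115.8   8. ]
driver_handle 0.81 [125.8, 171.7] [405.5  -1.9   8. ]
driver_tip 0.96 [252.0, 262.8] [573.9  63.7   8. ]
driver_tip 0.62 [51.4, 174.3] [351.5 -95.8   8. ]
790 ((471.942626953125, 118.75724792480469), (15.59457015991211, 74.93553924560547), 60.132694244384766) [  0.86026156  -0.50985295 467.38052    120.890434  ]
tcp [481.  116.6 185.6] J [ 13.   8. -24.  57.   0.  43.] w 84.6 F [-0.4 -1.  -0.2] t 5.8
shift [ -4.8 145.5   8.6] turn [0.7 0.1 1. ] shift in goal axes [ -2.3 145.6   6.7]
```

View pics/w2.png

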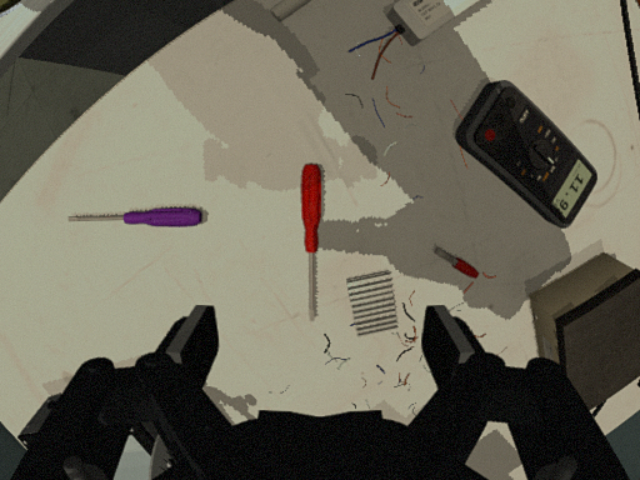

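The red handle is right under the jaws at (312,208) in the 640 px picture, with the sink to the right of the shaft and clear of the fingers. Going down.

```bash
python3 -m handwheel '0.045 0 0.045 0 0.7 0 1;0.045 0 0.045 0 0 0 0;0.045 0 0.045 0 0 0 0;0.045 0 0 0 0 0 0'
python3 -c "from cell import robot;print(robot.tcp_to_tips)"
python3 st.py 478.5 114 16 150
```

```text
t: 6.2
tcp_pos: [490.0, 115.2, 54.6]
tool_rot: [-90.5, -0.6, 59.6]
force: [-0.8, 0.7, -0.2]
width: 44.5
14.0
tcp [490.  115.2  54.6] J [ 13.  16. -32.  41.   0.  44.] w 44.5 F [-0.8  0.7 -0.2] t 6.2
shift [-7.2 38.4  9.7] turn [ 0.5 -0.4  0.6] shift in goal axes [-6.7 38.6  9.4]
```

```bash
python3 -m handwheel '0.045 -0.007 0.012 0.0095 0.5 -0.4 0.6;0.045 0 0.015 0 0 0 0;0.045 0 0 0 0 0 0'
python3 st.py 478.5 114 16 150
```

```text
t: 6.5
tcp_pos: [480.8, 112.9, 31.6]
tool_rot: [-90.2, -0.2, 59.9]
force: [0.2, 0.1, 0.3]
width: 45.0
tcp [480.8 112.9  31.6] J [ 13.  18. -34.  38.   0.  43.] w 45.0 F [0.2 0.1 0.3] t 6.5
shift [-0.2 15.6  2.6] turn [ 0.2 -0.1  0.2] shift in goal axes [-0.2 15.6  2.6]
```

```bash
python3 -m handwheel '0.045 0 0.0145 0.0025 0.2 0 0.2;0.045 0 0 0 0 0 0;0.01 0 0 0 0 0 0;0.01 0 0 0 0 0 0;0.01 0 0 0 0 0 0' 60
python3 -m handwheel '0.01 0 0 0 0 0 0;0.005 0 0 0 0 0 0;0.005 0 0 0 0 0 0' 110
python3 st.py 478.5 114 16 150
```

```text
t: 7.0
tcp_pos: [481.8, 114.9, 21.2]
tool_rot: [-90.2, -0.2, 59.8]
force: [0.9, -0.8, -0.1]
width: 12.6
t: 7.3
tcp_pos: [482.2, 115.0, 21.7]
tool_rot: [-90.3, -0.3, 59.8]
force: [0.2, -0.6, -0.8]
width: 10.9
tcp [482.2 115.   21.7] J [ 13.  19. -34.  37.   0.  44.] w 10.9 F [ 0.2 -0.6 -0.8] t 7.3
shift [-2.7  5.7  2.7] turn [ 0.3 -0.2  0.3] shift in goal axes [-2.7  5.7  2.7]
```

The jaws hold only the top of the handle (10.9 mm at z=21.7). I'll reopen, go lower and grip again.

```bash
python3 -m handwheel '0.04 0 0 0 0 0 0;0.04 0 0 0 0 0 0;0.04 -0.002 0.006 0.0025 0.3 0 0.3;0.04 0 0.001 0 0 0 0' 60
python3 st.py 478.5 114 16 150
```

```text
t: 7.7
tcp_pos: [478.9, 114.5, 14.3]
tool_rot: [-89.9, 0.1, 59.8]
force: [-0.2, 0.5, 0.2]
width: 40.2
tcp [478.9 114.5  14.3] J [ 13.  19. -35.  36.  -0.  44.] w 40.2 F [-0.2  0.5  0.2] t 7.7
shift [-0.7 -1.7  0.1] turn [-0.1 -0.2 -0.1] shift in goal axes [-0.7 -1.7  0.1]
```

```bash
python3 -m handwheel '0.01 0 -0.001 0 0 0 0;0.01 0 0 0 0 0 0;0.005 0 0 0 0 0 0' 60
python3 -m handwheel '0.0 0 0 0 0 0 0;0.0 0 0 0 0 0 0' 110
python3 st.py 478.5 114 16 150
```

```text
t: 8.0
tcp_pos: [478.7, 114.6, 15.2]
tool_rot: [-89.9, 0.1, 59.8]
force: [-0.3, -0.3, -0.4]
width: 13.3
t: 8.2
tcp_pos: [478.9, 114.6, 15.3]
tool_rot: [-89.9, 0.1, 59.9]
force: [0.2, -0.5, -1.3]
width: 11.6
tcp [478.9 114.6  15.3] J [ 13.  19. -35.  36.   0.  44.] w 11.6 F [ 0.2 -0.5 -1.3] t 8.2
shift [-0.7 -0.7  0. ] turn [-0.1 -0.1 -0.1] shift in goal axes [-0.7 -0.7  0. ]
```

```bash
python3 -m handwheel '0.0 0 -0.03 0 0 0 0;0.0 0 -0.045 0 0 0 0;0 0 -0.045 0 0 0 0;0 0 -0.04 0 0 0 0;0 0 0 0 0 0 0'
python3 - <<'E'
from h import *
im,d=snapshot("wrist"); ci=camera_info("wrist"); s=robot.get_state()
T=R.from_euler("xyz",s["tool_rot"],degrees=True)
for q in("driver_handle","driver_tip"):
    for r in models.pinpoint("wrist",q)[:2]:
        c,D=frays(ci,r["pixel"]); tc=T.inv().apply(c-s["tcp_pos"]); td=T.inv().apply(D[0]); X=tc+td*(7-tc[1])/td[1]
        u,v=np.round(r["pixel"]).astype(int); print(q,r["confidence"],r["pixel"],"in tool at y=7:",X.round(1),"depth",d[v,u])
cv2.imwrite("pics/w3.png",cv2.resize(im[150:,120:392,::-1],(700,602)))
E
python3 st.py 478.5 114 16 150
```

```text
t: 8.7
tcp_pos: [476.9, 114.1, 178.9]
tool_rot: [-89.7, 0.3, 59.9]
force: [1.5, 0.4, -0.4]
width: 12.2
driver_handle 0.69 [135.9, 175.3] in tool at y=7: [-58.8   7.   43.7] depth 301.47345
driver_handle 0.6 [253.3, 239.0] in tool at y=7: [-0.3  7.  10. ] depth 142.30424
driver_tip 0.71 [60.2, 177.8] in tool at y=7: [-107.3    7.    43.3] depth 318.65656
tcp [473.1 113.2 173.1] J [ 13.   9. -24.  58.   0.  44.] w 11.2 F [ 0.   1.1 -0.7] t 8.85
shift [  5.3 157.   -6.1] turn [-0.7 -0.2 -0.7] shift in goal axes [  3.4 157.1  -4.2]
```

View pics/w3.png

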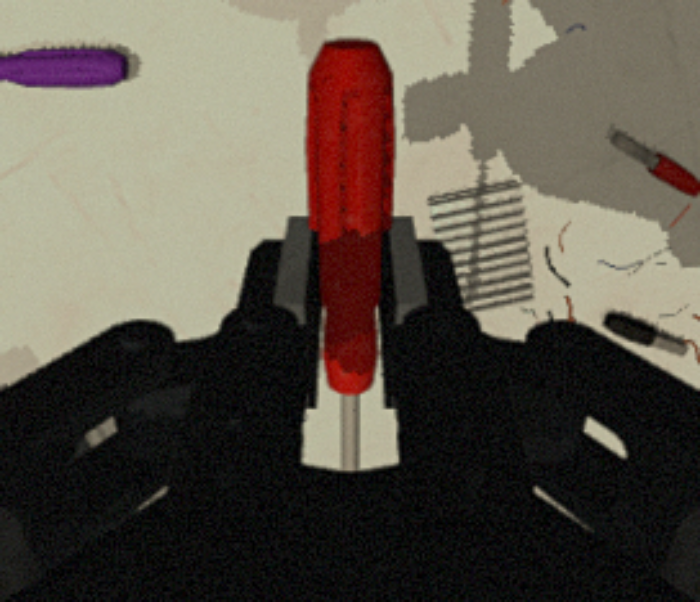

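The driver is gripped straight, with the tip about 99 mm ahead of the TCP and 7 mm below it in tool axes. I'll carry it to in front of the notch.

```bash
python3 -m handwheel '0 -0.0175 0 0.030 0 0 0;0 -0.0175 0 0.03 0 -8 0;0 0 0 0 0 -8 0;0 0 0 0 0 -6 0'
python3 -m handwheel '0 -0.044 0 -0.006 0 0 0;0 -0.044 0 -0.006 0 0 0;0 -0.044 0 -0.006 0 0 0;0 -0.044 0 -0.006 0 0 0;0 -0.044 0 -0.006 0 0 0'
python3 st.py 397.4 -197.8 140 172
```

```text
t: 9.25
tcp_pos: [395.8, 111.4, 166.0]
tool_rot: [-88.3, 0.7, 82.6]
force: [0.9, 0.6, -0.2]
width: 11.9
t: 9.75
tcp_pos: [391.5, -111.7, 157.8]
tool_rot: [-87.4, 0.6, 83.7]
force: [1.5, 0.7, -0.3]
width: 11.9
tcp [ 391.5 -111.7  157.8] J [-15.   3. -33.  57.  -1.  -9.] w 11.9 F [ 1.5  0.7 -0.3] t 9.75
shift [-84.7  18.  -16.1] turn [-2.6  1.7 -0.6] shift in goal axes [-84.4  17.8 -17.8]
```

```bash
python3 -m handwheel '0 -0.044 0.009 -0.009 -1.3 0.8 -0.3;0 -0.042 0.009 -0.009 -1.3 0.9 -0.3;0 0 0 0 0 0 0'
python3 - <<'E'
from h import *
import pickle
im,d=snapshot("wrist"); ci=camera_info("wrist"); s=robot.get_state(); pickle.dump((im,d,ci),open("w4.pkl","wb"))
for q in("notch","lid_edge","driver_handle","driver_tip"):
    for r in models.pinpoint("wrist",q)[:2]:
        c,D=frays(ci,r["pixel"]); print(q,r["confidence"],r["pixel"],(c+D[0]*(85-c[2])/D[0,2]).round(1))
cv2.imwrite("pics/w4.png",cv2.resize(im[:,:,::-1],(800,600),interpolation=3))
E
python3 st.py 397.4 -197.8 140 172
```

```text
t: 10.05
tcp_pos: [394.8, -206.0, 133.8]
tool_rot: [-89.7, -0.0, 81.5]
force: [-0.5, 0.8, -0.3]
width: 11.6
driver_handle 0.75 [252.1, 241.5] [ 406.4 -206.6   85. ]
driver_handle 0.64 [451.3, 174.1] [379.9 -57.2  85. ]
driver_tip 0.94 [373.4, 124.2] [ 339.4 -119.6   85. ]
tcp [ 396.1 -200.9  135.8] J [-27.   6. -33.  52.   0. -19.] w 11.7 F [-0.1 -0.1 -0.4] t 10.3
shift [ 3.3 -4.2 -0.8] turn [-0.3  0.   0.1] shift in goal axes [ 3.3 -4.2 -0.8]
```

View pics/w4.png

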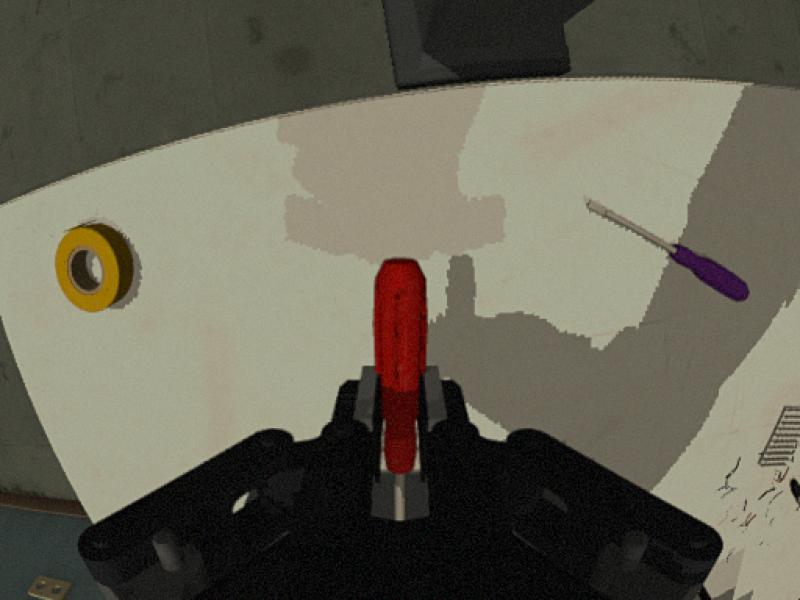

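The wrist camera can't see the box in this pose; the driver is still straight in the jaws. I'll lower to notch height and check with the top camera.

```bash
python3 -m handwheel '0 0.003 0.025 -0.001 0 0 0;0 0 0.025 0 0 0 0;0 0 0 0 0 0 0'
python3 - <<'E'
from h import *
im,d=snapshot("top"); ci=camera_info("top"); np.save("t2_d.npy",d)
for q in("driver_tip","lid_edge","notch"):
    for r in models.pinpoint("top",q)[:2]:
        print(q,r["confidence"],r["pixel"],onplane(ci,r["pixel"],80).round(1))
cv2.imwrite("pics/t2.png",cv2.resize(im[140:260,250:400,::-1],(750,600),interpolation=3))
E
python3 st.py 397.4 -197.8 85.3 172
```

```text
t: 10.6
tcp_pos: [399.3, -194.4, 85.7]
tool_rot: [-89.9, -0.1, 82.4]
force: [-0.2, 0.5, -0.3]
width: 11.7
driver_tip 0.64 [279.3, 253.0] [362.6 -93.7  80. ]
driver_tip 0.18 [376.4, 258.7] [ 344.5 -381.5   80. ]
lid_edge 0.78 [319.1, 198.1] [ 525.6 -214.8   80. ]
notch 0.92 [320.0, 196.6] [ 530.1 -217.6   80. ]
tcp [ 401.8 -196.6   89. ] J [-26.   9. -36.  45.   0. -18.] w 11.6 F [ 0.4 -0.5 -0.6] t 10.8
shift [-1.8  3.6  4.3] turn [ 0.2  0.4 -0. ] shift in goal axes [-1.8  3.7  4.2]
```

View pics/t2.png

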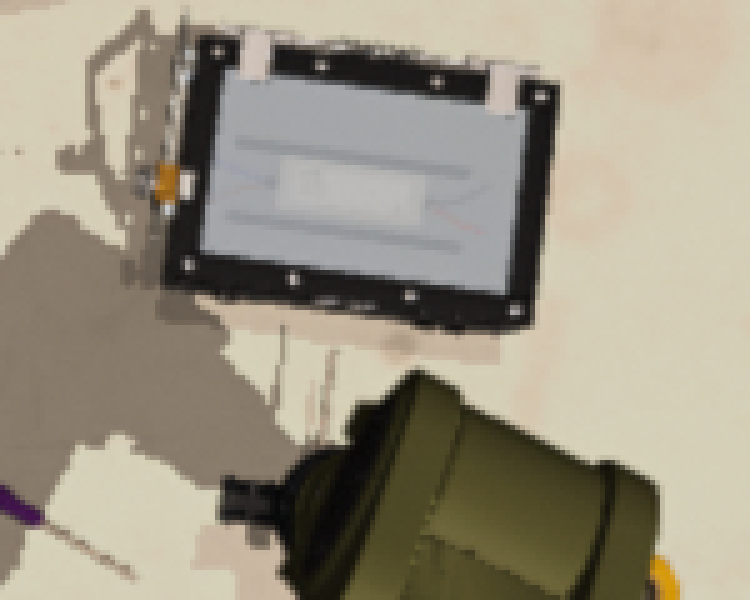

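The blade tip shows at about (334,350), 25 mm short of the lid's front edge and slightly left of centre, inside the notch width. Fine adjust, then insert.

```bash
python3 -m handwheel '0 -0.004 0.004 0 0 0.4 0;0 0 0 0 0 0 0'
python3 -m handwheel '0 0 0 -0.010 0 0 0;0 0 0 -0.010 0 0 0;0 0 0 0 0 0 0'
sleep 0.1; python3 st.py 432 -204.5 85.3 172
```

```text
t: 11.0
tcp_pos: [402.9, -201.2, 86.7]
tool_rot: [-90.4, 0.1, 82.0]
force: [0.3, 0.2, -0.4]
width: 11.7
t: 11.3
tcp_pos: [425.5, -205.2, 88.2]
tool_rot: [-90.6, 0.1, 81.9]
force: [-0.4, 0.0, -0.5]
width: 11.4
tcp [ 425.5 -205.2   88.2] J [-26.  11. -34.  45.   0. -18.] w 11.4 F [-0.4  0.  -0.5] t 11.3
shift [ 1.6  3.  -6.3] turn [ 0.6 -0.1 -0.1] shift in goal axes [ 1.6  2.9 -6.3]
```

```bash
cat > tip.py <<'E'
from h import *
s=robot.get_state(); T=R.from_euler("xyz",s["tool_rot"],degrees=True); Rb,o=boxT([594.5,-225.5,-8.])
p=s["tcp_pos"]+T.apply([-.3,7.3,-99]); b=Rb.T@(p-o); dr=Rb.T@T.apply([0,0,-1])
print("tip box",b.round(1),"dir",dr.round(3),"past mouth",round(b[0]+75,1),"ang(tip contact, 2mm)",round(float(np.arctan2(b[2]+1.5-85,79-b[0])),3))
print("F box",(Rb.T@s["force"]).round(1),"M",s["wrist_torque"].round(2),"w",round(s["width"],1),"t",round(s["t"],2),"rot",s["tool_rot"].round(1),"J",s["qpos"].round(0))
E
python3 -m handwheel '0 0.001 0.0035 0 0.5 0 0;0 0 0.001 0 0 0 0' ; python3 tip.py
```

```text
t: 11.5
tcp_pos: [426.3, -204.3, 83.4]
tool_rot: [-90.0, 0.1, 81.9]
force: [-0.7, 0.5, -0.2]
width: 11.7
tip box [-70.5  -2.9  76.2] dir [ 1.    -0.001  0.   ] past mouth 4.5 ang(tip contact, 2mm) -0.049
F box [-0.8  0.4 -0.2] M [0.01 0.02 0.  ] w 11.7 t 11.5 rot [-90.    0.1  81.9] J [-26.  12. -33.  45.  -0. -17.]
```

```bash
python3 -m handwheel '0 0 0 -0.006 0 0 0;0 0 0 -0.006 0 0 0' ; python3 tip.py
```

```text
t: 11.7
tcp_pos: [437.6, -205.6, 82.8]
tool_rot: [-89.9, 0.1, 81.9]
force: [0.3, 0.3, -0.1]
width: 11.9
tip box [-59.2  -2.7  75.3] dir [ 1.    -0.002 -0.001] past mouth 15.8 ang(tip contact, 2mm) -0.059
F box [ 0.2  0.4 -0.1] M [ 0.03 -0.03  0.01] w 11.9 t 11.7 rot [-89.9   0.1  81.9] J [-25.  13. -32.  45.  -0. -17.]
```

```bash
python3 -m handwheel '0 0 -0.006 0 0 0 0;0 0 -0.006 0 0 0 0' ; python3 tip.py
python3 -m handwheel '0 0 -0.006 0 0 0 0;0 0 -0.006 0 0 0 0' ; python3 tip.py
```

```text
t: 11.9
tcp_pos: [437.9, -205.5, 94.6]
tool_rot: [-89.8, 0.1, 81.9]
force: [1.2, -0.6, -3.3]
width: 11.3
tip box [-58.9  -2.4  87. ] dir [ 1.    -0.001 -0.003] past mouth 16.1 ang(tip contact, 2mm) 0.025
F box [ 1.3 -0.5 -3.3] M [-0.09  0.08  0.01] w 11.3 t 11.9 rot [-89.8   0.1  81.9] J [-25.  12. -31.  47.  -0. -17.]
t: 12.1
tcp_pos: [438.0, -205.4, 107.7]
tool_rot: [-89.8, 0.1, 81.9]
force: [1.3, -0.4, -3.3]
width: 11.8
tip box [-58.8  -2.3 100.2] dir [ 1.    -0.001 -0.003] past mouth 16.2 ang(tip contact, 2mm) 0.12
F box [ 1.3 -0.2 -3.3] M [ 0.02 -0.04 -0.04] w 11.8 t 12.1 rot [-89.8   0.1  81.9] J [-25.  12. -30.  48.  -0. -17.]
```

Lid contact is confirmed (about -3.3 N). Following the arc up.

```bash
python3 -m handwheel '0 0 -0.0075 -0.0014 0 0 0;0 0 -0.0075 -0.0017 0 0 0;0 0 -0.0075 -0.002 0 0 0;0 0 -0.007 -0.0024 0 0 0' ; python3 tip.py
python3 - <<'E'
from h import *
im,d=snapshot("top"); ci=camera_info("top"); P=cloud(ci,d); Rb,o=boxT([594.5,-225.5,-8.]); B=(P-o)@Rb
# slope of lid: robust plane on right/left frame strips
for y0,y1 in((-108,-94),(94,106)):
    m=(d>0)&(B[...,1]>y0)&(B[...,1]<y1)&(B[...,0]>-60)&(B[...,0]<70)&(B[...,2]>86)&(B[...,2]<200)
    x,z=B[m][:,0],B[m][:,2]
    if len(x)>20:
        k=np.ones(len(x),bool)
        for _ in range(5): c=np.polyfit(x[k],z[k],1); k=abs(np.polyval(c,x)-z)<4
        print(y0,len(x),k.sum(),"angle",np.arctan(-c[0]))
E
```

```text
t: 12.5
tcp_pos: [444.7, -206.3, 139.8]
tool_rot: [-89.8, 0.1, 81.9]
force: [0.5, -1.0, -2.9]
width: 11.9
tip box [-52.   -2.3 132.1] dir [ 1.    -0.002 -0.004] past mouth 23.0 ang(tip contact, 2mm) 0.355
F box [ 0.6 -0.9 -2.9] M [-0.01  0.13 -0.04] w 11.9 t 12.5 rot [-89.8   0.1  81.9] J [-25.  11. -27.  53.  -0. -17.]
-108 184 175 angle 0.35091222546952006
94 169 154 angle 0.34332652402939284
```

```bash
python3 -m handwheel '0 0 -0.0055 -0.0028 0 0 0;0 0 -0.0055 -0.003 0 0 0;0 0 -0.0055 -0.0033 0 0 0;0 0 -0.004 -0.003 0 0 0' ; python3 tip.py
cat > lid.py <<'E'
from h import *
import sys
def lid(cam="top",name=None):
    im,d=snapshot(cam); ci=camera_info(cam); P=cloud(ci,d); Rb,o=boxT([594.5,-225.5,-8.]); B=(P-o)@Rb
    for y0,y1 in((-108,-94),(94,106)):
        m=(d>0)&(B[...,1]>y0)&(B[...,1]<y1)&(B[...,0]>-60)&(B[...,0]<70)&(B[...,2]>86)&(B[...,2]<220)
        x,z=B[m][:,0],B[m][:,2]; k=np.ones(len(x),bool)
        for _ in range(5): c=np.polyfit(x[k],z[k],1); k=abs(np.polyval(c,x)-z)<4
        print(y0,len(x),k.sum(),"angle",np.arctan(-c[0]).round(4))
    return im
if __name__=="__main__": lid(); lid()
E
python3 lid.py; python3 tip.py
```

```text
t: 12.95
tcp_pos: [455.9, -207.8, 162.1]
tool_rot: [-89.6, 0.1, 81.9]
force: [-2.9, 0.7, -1.5]
width: 11.8
tip box [-40.7  -2.3 154. ] dir [ 1.    -0.002 -0.008] past mouth 34.3 ang(tip contact, 2mm) 0.532
F box [-3.   0.3 -1.5] M [ 0.14  0.78 -0.05] w 11.8 t 12.95 rot [-89.6   0.1  81.9] J [-24.  11. -23.  56.  -0. -16.]
-108 131 126 angle 0.533
94 162 153 angle 0.5322
-108 129 122 angle 0.5306
94 158 151 angle 0.5376
tip box [-39.7  -2.3 154.4] dir [ 1.    -0.002 -0.006] past mouth 35.3 ang(tip contact, 2mm) 0.539
F box [ 0.   0.6 -4. ] M [0.05 0.3  0.06] w 11.7 t 13.05 rot [-89.7   0.1  81.9] J [-24.  11. -23.  56.  -0. -16.]
```

The lid reads 0.534 rad by depth and 0.539 by the tip. Before the final approach I'll refine the index angle using the quadrant's ticks in the close picture, with a joint fit that includes parallax.

Run:
```python
from h import *
import pickle; from scipy.optimize import least_squares
im,d,ci=pickle.load(open("w1.pkl","rb"))
crop=lambda p:np.array(p)/4.615+[180,120]
T={60:[(498,15),(532,58)],45:[(388,167),(405,220)],40:[(352,200),(360,232)],35:[(320,235),(321,262)],30:[(288,248),(290,310)],25:[(255,268),(258,303)],15:[(197,280),(197,338)]}
cor=np.array([[335,357],[565,370]])/1.5625
tooth=np.array([249.65,180.5]); tooth2=crop((321,265))
def fit(yf,off=0,verbose=0):
    def f(p):
        Rb,o=boxT(p[:3]); o=o+[0,0,p[3]]; W=R.from_rotvec(p[4:7]).as_matrix(); c,_=frays(ci,[0,0])
        res=[]
        def ray(px):
            _,D=frays(ci,px); return c,(W@D[0])
        def inb(px,y):
            c,D=ray(px); cb=Rb.T@(c-o); db=Rb.T@D; return cb+db*(y-cb[1])/db[1]
        for px,y in zip(cor,(110,-110)):
            c,D=ray(px); cb=Rb.T@(c-o); db=Rb.T@D; X=cb+db*(91-cb[2])/db[2]; res+=[(X[0]+75)/.8,(X[1]-y)/.8]
        for a,pp in T.items():
            for q in pp:
                X=inb(crop(q),p[7]); v=X[[0,2]]-[79,85]; r=np.hypot(*v); ang=np.arctan2(v[1],-v[0]); res.append(r*(ang-np.radians(a+off))/.5)
        # all tick outer ends not constrained in r; index tip r=117
        X=inb(tooth2,124); v=X[[0,2]]-[79,85]; f.th=np.arctan2(v[1],-v[0]); f.r=np.hypot(*v); res.append((f.r-117)/.7)
        res+=[p[3]/2,*(np.degrees(p[4:7])/.5),(p[7]-yf)/.8,(p[0]-594.5)/5,(p[1]+225.5)/5,(p[2]+8)/1]
        return np.array(res)
    s=least_squares(f,[594.5,-225.5,-8,0,0,0,0,yf]); f(s.x)
    print(yf,off,"cost",round(s.cost,2),"theta",round(f.th,4),"r",round(f.r,1),s.x.round(3)); return f,s
for yf in(121,122,123): fit(yf)
fit(122,5);fit(122,-5)
```

```text
121 0 cost 13.47 theta 0.6377 r 116.8 [ 5.95439e+02 -2.25906e+02 -7.71600e+00 -9.94000e-01  1.00000e-03
 -1.00000e-03 -2.00000e-03  1.21616e+02]
122 0 cost 12.95 theta 0.6324 r 116.6 [ 5.95398e+02 -2.26513e+02 -7.76300e+00 -1.28600e+00  1.00000e-03
 -1.00000e-03 -2.00000e-03  1.22045e+02]
123 0 cost 13.32 theta 0.627 r 116.4 [ 5.95351e+02 -2.27122e+02 -7.81000e+00 -1.57400e+00  1.00000e-03
 -1.00000e-03 -2.00000e-03  1.22477e+02]
122 5 cost 52.33 theta 0.7049 r 115.7 [ 5.88732e+02 -2.21040e+02 -6.76300e+00 -6.25800e+00  2.20000e-02
  2.00000e-02 -1.00000e-03  1.23418e+02]
122 -5 cost 37.51 theta 0.566 r 117.2 [ 6.00193e+02 -2.31695e+02 -8.66300e+00  4.35400e+00 -1.80000e-02
 -1.40000e-02 -2.00000e-03  1.20168e+02]
```

```bash
python3 -m handwheel '0 0 -0.0035 -0.002 0 0 0;0 0 -0.003 -0.002 0 0 0;0 0 0 0 0 0 0'; python3 tip.py
python3 - <<'E'
from h import *
from lid import lid
im=lid(); sc,_=snapshot("scene"); Rb,o=boxT([595.,-226,-7.9])
out=[]
for n,I in(("top",im),("scene",sc)):
    ci=camera_info(n); f=lambda P:cv2.projectPoints(np.float64([P]),ci["rvec"],ci["tvec"],np.array([[ci["fx"],0,ci["cx"]],[0,ci["fy"],ci["cy"]],[0,0,1]]),None)[0].ravel()
    for th in(.6,.63): print(n,th,f(o+Rb@[79-117*np.cos(th),124,85+117*np.sin(th)]).round(1))
    u,v=f(o+Rb@[79-117*np.cos(.63),124,85+117*np.sin(.63)]).round().astype(int)
    out.append(cv2.resize(I[v-20:v+20,u-20:u+20,::-1],(400,400),interpolation=cv2.INTER_CUBIC))
    for q in("needle_tip","index_tip"):
        for r in models.pinpoint(n,q)[:2]: print(n,q,r["confidence"],r["pixel"])
cv2.imwrite("pics/al.png",np.hstack(out))
E
python3 tip.py
```

```text
t: 13.35
tcp_pos: [461.0, -208.5, 168.8]
tool_rot: [-89.6, 0.1, 81.9]
force: [-1.8, 0.6, -2.3]
width: 11.6
tip box [-35.7  -2.2 160.8] dir [ 1.    -0.002 -0.007] past mouth 39.3 ang(tip contact, 2mm) 0.593
F box [-1.9  0.4 -2.3] M [ 0.06  0.6  -0.09] w 11.6 t 13.35 rot [-89.6   0.1  81.9] J [-24.  11. -22.  57.  -0. -16.]
-108 110 107 angle 0.5847
94 155 146 angle 0.5828
top 0.6 [282.1 172.2]
top 0.63 [282.2 171.3]
top needle_tip 0.89 [280.4, 173.4]
top index_tip 0.39 [282.2, 172.3]
scene 0.6 [265.8 155.1]
scene 0.63 [265.7 154.2]
scene needle_tip 0.46 [266.7, 153.6]
tip box [-36.1  -2.2 160.3] dir [ 1.    -0.002 -0.007] past mouth 38.9 ang(tip contact, 2mm) 0.588
F box [-1.5  0.3 -2.3] M [ 0.    0.63 -0.05] w 11.9 t 13.65 rot [-89.6   0.1  81.9] J [-24.  11. -22.  57.  -0. -16.]
```

View pics/al.png

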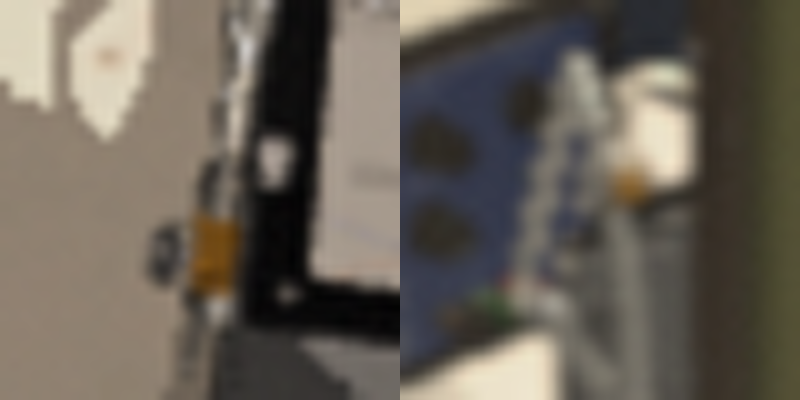

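These views are too coarse to compare needle and tooth directly (brass block at about (215,255) left, (630,185) right). The depth slope (0.584) and tip geometry (0.588) agree. I'll check the depth method's zero on the shut lid, then do the last small lift.

```bash
python3 - <<'E'
from h import *
ci=camera_info("top"); Rb,o=boxT([595,-226,-7.9])
for f in("top_d.npy","t2_d.npy"):
    d=np.load(f); B=(cloud(ci,d)-o)@Rb
    for y0,y1 in((-108,-94),(94,106)):
        m=(d>0)&(B[...,1]>y0)&(B[...,1]<y1)&(B[...,0]>-60)&(B[...,0]<70)&(B[...,2]>75)&(B[...,2]<110)
        x,z=B[m][:,0],B[m][:,2]; k=np.ones(len(x),bool)
        for _ in range(5): c=np.polyfit(x[k],z[k],1); k=abs(np.polyval(c,x)-z)<4
        print(f,y0,k.sum(),np.arctan(-c[0]).round(4),np.polyval(c,0).round(1))
E
python3 -m handwheel '0 0 -0.0028 -0.0018 0 0 0;0 0 0 0 0 0 0'; python3 lid.py; python3 tip.py
```

```text
top_d.npy -108 174 0.0019 91.9
top_d.npy 94 164 0.0069 92.0
t2_d.npy -108 184 -0.0017 91.1
t2_d.npy 94 156 -0.0012 91.7
t: 13.85
tcp_pos: [462.4, -208.6, 171.2]
tool_rot: [-89.6, 0.1, 81.9]
force: [-1.0, -0.1, -2.4]
width: 11.9
-108 106 102 angle 0.6058
94 147 141 angle 0.6044
-108 104 103 angle 0.5988
94 153 136 angle 0.6072
tip box [-34.6  -2.2 162.8] dir [ 1.    -0.002 -0.008] past mouth 40.4 ang(tip contact, 2mm) 0.61
F box [-2.7 -0.5 -3.4] M [-0.    0.57 -0.06] w 11.8 t 13.95 rot [-89.6   0.1  81.9] J [-24.  11. -22.  58.  -0. -16.]
```

```bash
python3 -m handwheel '0 0 -0.0023 -0.0015 0 0 0;0 0 0 0 0 0 0'; python3 lid.py;python3 lid.py; python3 tip.py
```

```text
t: 14.15
tcp_pos: [463.7, -208.8, 173.3]
tool_rot: [-89.6, 0.1, 81.9]
force: [-1.0, 1.6, -2.6]
width: 12.0
-108 96 90 angle 0.6168
94 151 140 angle 0.6282
-108 93 90 angle 0.6102
94 148 136 angle 0.619
-108 99 94 angle 0.6144
94 146 136 angle 0.6232
-108 100 96 angle 0.6153
94 149 140 angle 0.6244
tip box [-33.3  -2.2 164.8] dir [ 1.    -0.002 -0.008] past mouth 41.7 ang(tip contact, 2mm) 0.627
F box [-1.1  0.5 -3.1] M [-0.08  0.52 -0.03] w 11.5 t 14.35 rot [-89.5   0.1  81.9] J [-24.  11. -22.  58.  -0. -16.]
```

Run:
```python
from h import *
import pickle
im,d,ci=pickle.load(open("w1.pkl","rb"))
Rb,o=boxT([595.3,-226.3,-7.8]); Rm=cv2.Rodrigues(ci["rvec"])[0]
def P(u,v):
    z=d[int(round(v)),int(round(u))]; c,D=frays(ci,[u,v]); k=z/(Rm@D[0])[2]; return Rb.T@(c+D[0]*k-o)
for n,(u,v) in dict(tooth=(249.6,178.5),tooth2=(249.6,180),t3=(249.7,182),face25=(237,187),face45=(262,163),face_mid=(270,165),face60=(293,130),corner=(216,226),frame=(240,226)).items():
    X=P(u,v); print(n,X.round(1),"r",np.hypot(X[0]-79,X[2]-85).round(1),"ang",np.arctan2(X[2]-85,79-X[0]).round(3))
```

```text
tooth [-15.5 124.  153.8] r 116.9 ang 0.629
tooth2 [-16.1 125.6 157. ] r 119.3 ang 0.648
t3 [-17.4 125.4 157.3] r 120.5 ang 0.644
face25 [-25.5 121.5 135.5] r 116.1 ang 0.45
face45 [ -3.3 121.3 159.9] r 111.3 ang 0.738
face_mid [ -3.  121.4 169.5] r 117.7 ang 0.8
face60 [ 20.8 121.  183.3] r 114.3 ang 1.036
corner [-71.6 107.9  89.8] r 150.7 ang 0.032
frame [-69.8  82.8  89.8] r 148.9 ang 0.032
```

Depth at the tooth (r=116.9, y=124, as specified) gives 0.629 to 0.637, and the tick fit with the measured face plane (121.5) gives about 0.635. The lid is at about 0.623, so one last small raise of about 1 mm.

```bash
python3 -m handwheel '0 0 -0.0012 -0.0008 0 0 0'; python3 lid.py;python3 lid.py; python3 tip.py
```

```text
t: 14.45
tcp_pos: [464.0, -208.8, 174.0]
tool_rot: [-89.5, 0.1, 81.9]
force: [-0.8, 0.4, -2.4]
width: 11.7
-108 96 94 angle 0.623
94 148 135 angle 0.6303
-108 92 91 angle 0.6278
94 147 140 angle 0.6313
-108 91 90 angle 0.6221
94 149 136 angle 0.637
-108 92 90 angle 0.6224
94 149 140 angle 0.6302
tip box [-32.4  -2.2 166.1] dir [ 1.    -0.002 -0.008] past mouth 42.6 ang(tip contact, 2mm) 0.638
F box [-1.  -1.3 -3.6] M [-0.03  0.51 -0.05] w 11.7 t 14.65 rot [-89.5   0.1  81.9] J [-24.  11. -21.  58.  -0. -16.]
```

Run:
```python
from lid import *
for _ in range(2): im=lid()
import tip
print(robot.hand_in())
```

```text
-108 94 93 angle 0.6298
94 148 139 angle 0.6337
-108 93 91 angle 0.6422
94 149 143 angle 0.6267
tip box [-32.5  -2.2 166. ] dir [ 1.    -0.002 -0.008] past mouth 42.5 ang(tip contact, 2mm) 0.637
F box [-1.4 -0.4 -3.9] M [0.04 0.48 0.03] w 11.9 t 14.75 rot [-89.5   0.1  81.9] J [-24.  11. -21.  58.  -0. -16.]
the job is handed in; nothing more can be done
None
```

I picked up the red screwdriver, put its blade into the notch and levered the lid up. I handed in at t = 14.75 s with the gripped driver still holding the lid.

**Lid angle at the end:** the lid's slope in the top camera's depth reads about 0.63 rad (single readings 0.627 to 0.642). The tip position gives 0.637. The push on the lid is steady at about 4 N, and the driver has not visibly slipped in the jaws.

**Index angle:** depth at the tooth gives 0.629 (0.637 after correcting a small height offset), and the fit to the quadrant's ticks gives about 0.635. A first rough ray estimate had given 0.617.

**Not confirmed:** I could not check the needle against the tooth directly, because the scene and top pictures are too coarse there. The match rests on those two separate angle measurements, good to about 0.01 rad.

**Along the way:**
- The last joint ran into its 180° limit early on and swung the arm towards the quadrant. Force readings afterwards were near zero.
- The first grip held only the top of the handle, so I opened and gripped again lower.
- I never moved anything against the index or the things around the box. I took no final picture of all of them to confirm it.

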